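# Turn the cart wheel so that its valve stem points straight up

### The job

The spoked cart wheel on the bench stand is to be pumped up. Turn it by pushing gently on one spoke after another with the fingertips until its valve stem points straight up, that is, until the valve is at the very bottom of the rim, directly below the axle, and leave the wheel at rest there. Nothing is to be gripped or lifted; keep off the tyre and the valve, and leave everything else on the bench where it is.

Things in the scene. Friction and masses are not known exactly. Their poses are not given: they have to be found in the camera images.
- stand: Steel stand bolted to the bench: base plate 180 x 300 x 12 mm with two splayed 22 mm legs behind the wheel (their front 51 mm behind the wheel's mid-plane). It carries the upright wheel, whose face looks towards the robot. Origin on the bench straight below the wheel's centre; x axis level along the axle, away from the robot; y axis level, to the left as the robot sees it; z up.
- axle (a point): Centre of the wheel: on the axle, in the tyre's mid-plane, 170 mm above the bench. Axes as the stand's; it does not turn with the wheel.
- wheel (a joint): Angle of the wheel (rad): 0 (or any multiple of 2 pi) when the valve is at the bottom and its stem points straight up; grows as the wheel turns clockwise as the robot sees it (top towards the stand's -y). It turns without end, with a steady drag of about 0.2 N m (some 3 N at a spoke), and stops where it is left.
- spoke (a point): Middle of one of five like spokes, straight round rods 10 mm thick, 72 degrees apart, the wheel being open between them. Each runs from 24 mm from the axis (37 mm in front of the mid-plane, on the robot's side) to 97 mm (6 mm in front); this point is 60 mm from the axis, 22 mm in front. At wheel angle 0 this spoke points straight up; the valve is opposite, midway between two others.
- hub (a point): Centre of the hub's face, on the axle, 45 mm in front of the wheel's mid-plane. Hub 52 mm in diameter; the axle's end, 16 mm in diameter, stands 7 mm proud of it. The rim's inner radius is 96 mm, its width 32 mm.
- tyre: The wheel's black tyre, 40 mm wide, inner radius 100 mm, outer radius 140 mm, so its top is 310 mm above the bench. Origin at the wheel's centre; turns with the wheel.
- valve: The valve: one brass stem with a black cap, 8 to 11 mm thick, on the inside of the rim and pointing at the axle; it reaches from 97 mm to 56 mm from the axis and lies 8 mm behind the tyre's mid-plane. Origin at the wheel's centre; its z axis points the way the stem points.
- valve_tip (a point): Tip of the valve stem, 56 mm from the wheel's axis, 8 mm behind the mid-plane; turns with the wheel. Its z axis points the way the stem points.
- wrench: open-ended steel wrench about 180 mm long, lying flat. Loose on the bench; leave it alone.
- hammer: hammer about 240 mm long, lying. Loose on the bench; leave it alone.
- brush: bench brush about 200 mm long, lying. Loose on the bench; leave it alone.
- clamp: steel C-clamp, 165 x 90 mm, lying flat, 18 mm high; origin at one corner of its frame. Loose on the bench; leave it alone.
- tube: offcut of steel tube, 48 mm diameter, 70 mm high, standing upright. Loose on the bench; leave it alone.
- tin: closed grey tin, 66 mm diameter, 110 mm high, standing. Loose on the bench; leave it alone.
- mug: white mug, 80 mm diameter, 90 mm high, standing. Loose on the bench; leave it alone.
- angle: offcut of steel angle, 120 x 40 x 40 mm, lying on one leg. Loose on the bench; leave it alone.

How it is judged (in metres and radians):
At the end, for the whole second after the job is handed in: The valve stem points straight up (valve at the bottom of the rim) to within 0.14 rad (8 degrees) and the wheel is at rest (angle between valve_tip's own z axis and vertical below 0.14 rad and velocity of joint wheel between -0.05 and 0.05 rad/s); the robot touches nothing.
It fails at once if the tyre is pushed or held (more than 8 N) (contact force between any of the arm, the fingers and tyre above 8 N).
It fails at once if the valve is pushed (more than 8 N) (contact force between any of the arm, the fingers and valve above 8 N).
It fails at once if the wheel or the stand is gripped, knocked or shoved hard (more than 30 N) (contact force between any of the fingers, the arm and stand above 30 N).
It fails at once if something lying on the bench is moved or lifted (more than 15 mm) (distance of any of wrench, hammer, brush, clamp, tube, tin, mug, angle from where it was at the start of the episode above 0.015 m).
It also fails if it takes over 58 s, if anything falls off the work surface, if the arm or the gripper's body presses on something with over 40 N, if the wrist force passes 120 N, or if a joint passes its speed limit or range.

### The arm

A 7-joint arm with a two-finger parallel gripper is mounted at the origin on the work surface. World frame = base frame: x ahead of the robot, y to its left, z up, the work surface at z = 0. Lengths are in mm, angles in degrees, forces in N, time in s.
With the tool pointing down it reaches from about 400 to 850 mm from the base axis. Payload 10.4 kg.
Tool frame: the origin (TCP) lies at the very end of the fingers, on their centre line; the grasp point (between the pads) lies 19 mm behind it; z points along the fingers, x is the direction in which the jaws open and shut, and the axes are right-handed (so a half turn about z gives the same grasp; the last joint's range is limited). The gripper opens to 87 mm and grips with 3 to 60 N. Pads are 19 mm wide; open, the fingers measure 117 mm over their backs; the gripper's body (75 mm by 190 mm) begins 51 mm behind the grasp point.
Start: joints at [71.356, 19.034, -3.707, 83.658, 1.238, 77.344, -5.071], TCP at [186.393, -596.582, 222.576] pointing down, gripper open.
Joint ranges: [-148.97, 148.97], [-28.65, 121.19], [-84.17, 76.75], [9.2, 138.47], [-72.65, 252.65], [3.7, 117.97], [-149.18, 149.18]. Speed limits (degrees/s): [127.2, 127.2, 159.86, 159.86, 180, 180, 180].

### API

Orientations are given as a 3x3 rotation matrix whose columns are the frame's x, y, z axes.
In Python, from bench import manip gives the robot as it stands.
- The arm moves only by the shell command python3 -m creep 'ROWS' [FORCE]. ROWS is JSON, a list that holds one entry, the list of rows, each a list of 7 numbers: the gripper's target within -1 to 1 (fully open at 1, half-way at 0, shut at -1), then the shift along the world's x, y, z in m, then the turn, a rotation vector about the world's x, y, z in degrees. A call has 1 to 12 rows; each row shifts and turns the commanded pose from where the row before left it; what a row does not reach is not made up. A row lasts 1/8 s, in which the tool goes at most 62.5 mm and 10.7 degrees, less where a joint would pass 70% of its speed; a pose out of reach is approached as far as the arm can. A call is refused whole if a number of a shift passes 0.0625 or a number of a turn 10.7, either way. A call with a gripper value outside its range is refused whole. The fingers move at their own pace and stop on an object; FORCE is the grip in N (left out, the last holds). Time passes only in rows, so rows that do not move let the fingers close. It gives the time, the measured TCP pose, the force and the opening at its end, in the units of the state.
- manip.observe(): the state, without advancing time (a new reading comes with each control period).
- manip.capture(name): name is "scene" or "top"; returns (picture, depth): 384x512x3 uint8, red, green, blue; 384x512 float32, mm along the optical axis (not along the pixel's ray), 0 where there is no reading.
- manip.camera_model(name): a dict with "fovy" (degrees; the focal length in pixels is half the picture's height over the tangent of half this angle, whatever the lens; pixels are square), "cx", "cy" (the principal point, pixels), "world_to_cam" (4x4, takes a point from world to camera coordinates). Camera axes: x right, y down, z forward; pixel columns grow to the right and rows downward; lengths in mm; the calibration is good to about 2 mm. A picture is of the moment at which its call begins. camera_model takes no time and is no camera call.
- manip.close_job(): hands the job in, once; it reports no verdict.
The state is a dict: "clock": time; "joints": joint angles; "qvel": joint speeds; "tau": joint torques, N m; "position": TCP position; "orientation": TCP orientation; "force": force on the tool from outside, world axes, zero at the start; "torque": the same for the moment, N m; "finger_gap": finger opening in mm.
Only numpy, scipy, OpenCV 4.12 (cv2) and the standard library are available. Lean on these libraries where they do the work, as an engineer would, in place of code of your own. Each camera call takes 0.05 s, during which the arm holds its last target.

## Working session

There is one attempt and no reset: what is moved stays moved. The work goes in short steps, Python scripts to look and compute and a shell command to move; the robot and the scene stay as the last step left them, time stands still between calls to the robot, and variables do not carry over. Pictures are saved under pics/ and viewed, and the job is handed in when it is done.

```bash
mkdir -p pics; ls
python3 - <<'E'
from bench import manip
import cv2,numpy as np
s=manip.observe();print(s['clock'],s['position'],np.round(s['orientation'],3),s['finger_gap'])
for n in("scene","top"):
    p,d=manip.capture(n);cv2.imwrite(f"pics/{n}0.png",p[:,:,::-1]);np.save(f"pics/{n}0.npy",d)
    m=manip.camera_model(n);print(n,m)
E
```

```text
pics
0.0 [ 186.22577849 -596.18990192  221.74167183] [[ 0.298 -0.954 -0.001]
 [-0.954 -0.298  0.001]
 [-0.001  0.    -1.   ]] 86.95457438990027
scene {'fovy': 44.29508907535351, 'cx': 251.4099324964637, 'cy': 189.5033069014347, 'world_to_cam': array([[-6.27633962e-01,  7.78346075e-01, -1.59059130e-02,
         3.50972034e+02],
       [ 5.26072865e-01,  4.08971027e-01, -7.45647396e-01,
        -1.85559242e+02],
       [-5.73866666e-01, -4.76361298e-01, -6.66150856e-01,
         1.80013123e+03],
       [ 0.00000000e+00,  0.00000000e+00,  0.00000000e+00,
         1.00000000e+00]])}
top {'fovy': 55.09126110949488, 'cx': 258.41018249321354, 'cy': 183.10221897456947, 'world_to_cam': array([[-2.86048162e-02, -9.99588892e-01, -1.95244882e-03,
         9.54950100e+00],
       [-9.90006693e-01,  2.86003304e-02, -1.38089710e-01,
         5.92690756e+02],
       [ 1.38088781e-01, -2.01709338e-03, -9.90417801e-01,
         1.14384976e+03],
       [ 0.00000000e+00,  0.00000000e+00,  0.00000000e+00,
         1.00000000e+00]])}
```

View pics/scene0.png

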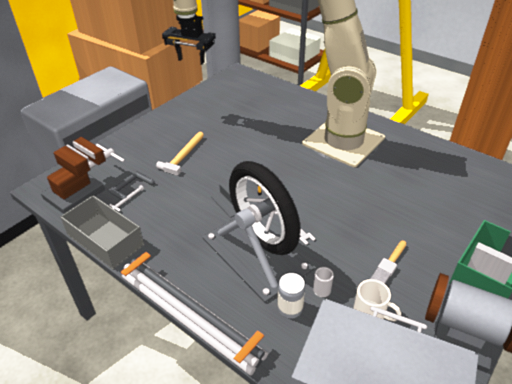

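View pics/top0.png

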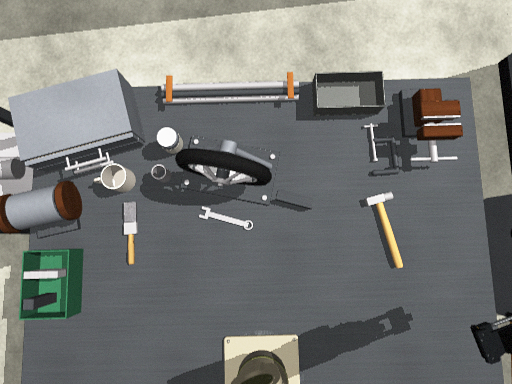

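```bash
cat > h.py <<'E'
import numpy as np,cv2
from bench import manip
def f(m):return 192/np.tan(np.radians(m['fovy']/2))
def pts(n,d):
    m=manip.camera_model(n);F=f(m);v,u=np.mgrid[:384,:512]
    c=np.stack([(u-m['cx'])*d/F,(v-m['cy'])*d/F,d],-1);T=m['world_to_cam']
    return (c-T[:3,3])@T[:3,:3]
def proj(n,P):
    m=manip.camera_model(n);T=m['world_to_cam'];c=np.atleast_2d(P)@T[:3,:3].T+T[:3,3]
    return c[:,:2]/c[:,2:]*f(m)+[m['cx'],m['cy']]
def save(n,p,name,box,k):
    x0,y0,x1,y1=box;cv2.imwrite(name,cv2.resize(p[y0:y1,x0:x1,::-1],None,fx=k,fy=k,interpolation=cv2.INTER_CUBIC))
E
python3 - <<'E'
from h import *
import cv2
for n,b in(("scene",(200,150,320,305)),("top",(150,110,310,240))):
    p=cv2.imread(f"pics/{n}0.png")[:,:,::-1];d=np.load(f"pics/{n}0.npy");W=pts(n,d)
    save(n,p,f"pics/{n}0z.png",b,4 if n=="scene" else 5)
    x0,y0,x1,y1=b
    dark=(p.max(-1)<45)&(W[...,2]>40)&(d>0)
    M=np.zeros_like(dark);M[y0:y1,x0:x1]=1;Q=W[dark&M]
    print(n,len(Q),Q.min(0),Q.max(0),Q.mean(0))
    t=Q[Q[:,2]>295];print(len(t),t.mean(0))
    np.save(f"pics/{n}Q.npy",Q)
E
```

```text
scene 1675 [608.72785138 -35.19569302  42.74241153] [670.89789309 229.51118188 312.67251573] [643.78953424 140.43139397 212.09589728]
135 [626.47670482 104.86289545 301.82324455]
top 1636 [ 518.59009629 -131.87244661   40.3160649 ] [666.43310881 224.00823922 312.02674098] [615.01336714  83.35305503 264.59346161]
615 [619.1616859   90.54911961 302.68341158]
```

Run:
```python
from h import *
from scipy.optimize import least_squares
A=np.load("pics/sceneQ.npy");B=np.load("pics/topQ.npy")
# torus-like: tyre section centre radius 120, half 20; distance to surface
def res(p,Q):
    cx,cy,a=p;ax=np.array([np.cos(a),np.sin(a),0]);q=Q-[cx,cy,170]
    h=q@ax;r=np.linalg.norm(q-h[:,None]*ax,axis=1)
    return np.hypot(r-120,h)-20
for nm,Q in(("scene",A),("top",B),("both",np.r_[A,B])):
    Q=Q[np.linalg.norm(Q-Q.mean(0),axis=1)<220]
    s=least_squares(res,[560,60,0],args=(Q,),loss='soft_l1',f_scale=3);print(nm,len(Q),s.x,np.degrees(s.x[2]),np.median(abs(res(s.x,Q))))
```

```text
scene 1675 [562.63764094  61.35063135 -35.15285903] -2014.1104604187944 41.73668819218624
top 1635 [ 5.66976319e+02  6.01577404e+01 -4.41420969e-01] -25.291558497360892 30.73523495767114
both 3310 [620.65026147  91.88880575  -9.65006098] -552.9077661224638 0.8525084653968591
```

View pics/scene0z.png

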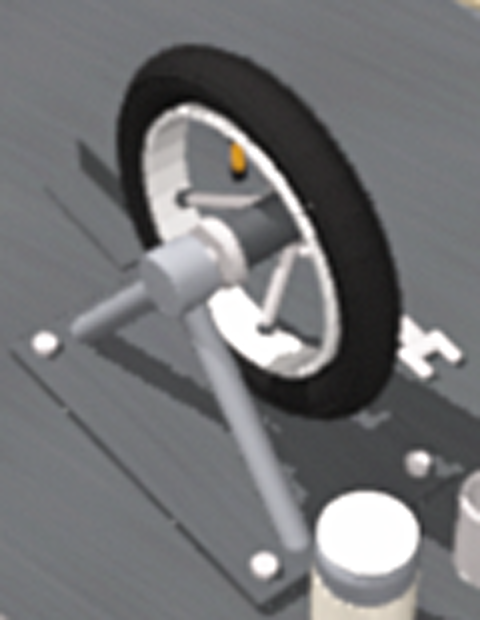

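View pics/top0z.png

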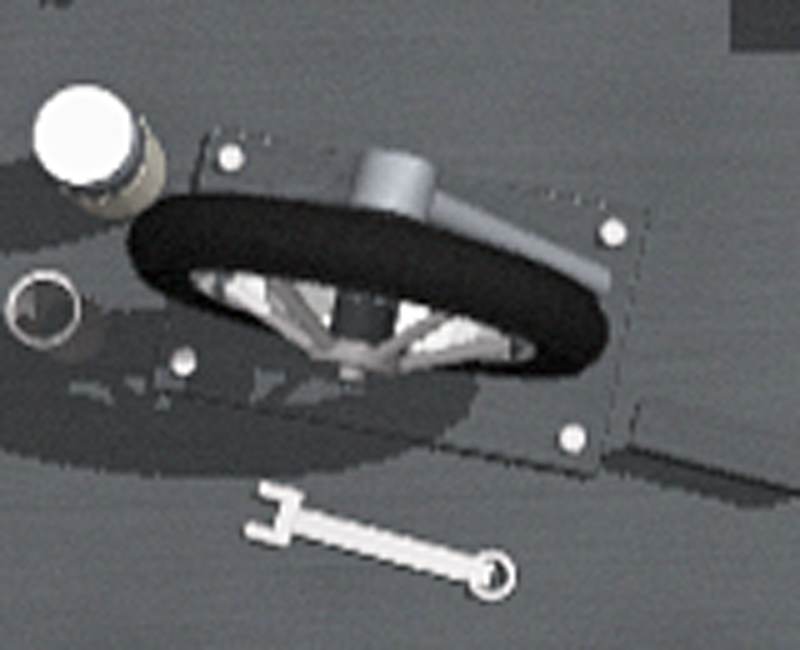

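```bash
cat >> h.py <<'E'
C=np.array([620.65,91.89,170.]);a=np.radians(-12.9)
X=np.array([np.cos(a),np.sin(a),0]);Y=np.array([-np.sin(a),np.cos(a),0]);Z=np.array([0,0,1.])
def stand(s):return C+np.atleast_2d(s)@np.stack([X,Y,Z])   # stand axes rel. axle -> world
def ray(t,r,x):  # t: angle from up, clockwise as robot sees (towards -y)
    return stand([x,-r*np.sin(t),r*np.cos(t)])[0]
def overlay(n,p,t,box,k,name):
    x0,y0,x1,y1=box;im=cv2.resize(np.ascontiguousarray(p[y0:y1,x0:x1,::-1]),None,fx=k,fy=k,interpolation=cv2.INTER_CUBIC)
    def L(A,B,c):
        q=((proj(n,np.array([A,B]))+.5-[x0,y0])*k).astype(int);cv2.line(im,tuple(map(int,q[0])),tuple(map(int,q[1])),c,1,cv2.LINE_AA)
    for i in range(5):
        L(ray(t+i*2*np.pi/5,24,-37),ray(t+i*2*np.pi/5,97,-6),(0,0,255) if i else (255,0,255))
    L(ray(t+np.pi,97,8),ray(t+np.pi,56,8),(0,255,0))
    cv2.imwrite(name,im)
E
python3 - <<'E'
from h import *
from scipy.optimize import least_squares
Q=np.r_[np.load("pics/sceneQ.npy"),np.load("pics/topQ.npy")]
def res(p):
    ax=np.array([np.cos(p[2]),np.sin(p[2]),0]);q=Q-[p[0],p[1],170];h=q@ax;r=np.linalg.norm(q-h[:,None]*ax,axis=1)
    return np.hypot(r-120,h)-20
s=least_squares(res,[620,92,a],loss='soft_l1',f_scale=3);print(s.x,np.degrees(s.x[2]))
# brass pixels
p=cv2.imread("pics/scene0.png")[:,:,::-1].astype(int);d=np.load("pics/scene0.npy");W=pts("scene",d)
m=(p[...,0]-p[...,2]>60);m[:,:240]=0;m[:,285:]=0;m[:165]=0;m[230:]=0
v,u=np.nonzero(m);print(np.c_[u,v].mean(0),len(u))
w=(W[m]-C)@np.stack([X,Y,Z]).T;print(np.median(w,0),np.median(np.hypot(w[:,1],w[:,2])))
e=np.median(w,0);tv=np.arctan2(-e[1],e[2]);print("valve dir deg",np.degrees(tv),"wheel",np.degrees(tv)-180)
t=tv-np.pi
for n,b,k in(("scene",(200,150,320,305),4),("top",(180,130,280,210),7)):
    overlay(n,cv2.imread(f"pics/{n}0.png")[:,:,::-1],t,b,k,f"pics/ov_{n}.png")
E
```

```text
[ 6.20648789e+02  9.18846772e+01 -2.25297765e-01] -12.908611075329
[259. 189.] 19
[10.79788282 -1.18053963 76.47640129] 76.4855125349479
valve dir deg 0.8843847976015508 wheel -179.11561520239846
```

View pics/ov_scene.png

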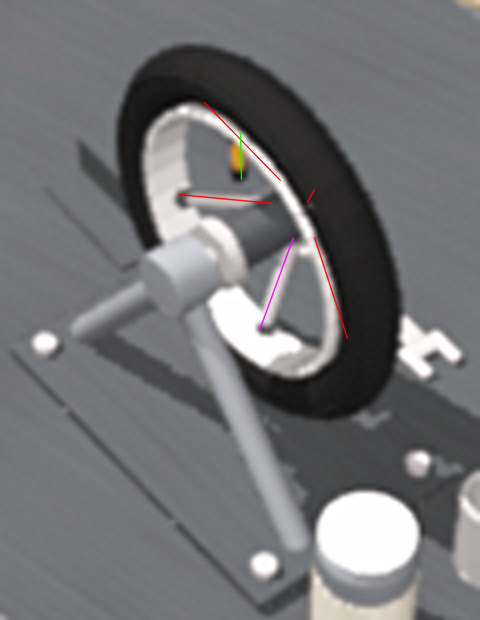

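View pics/ov_top.png

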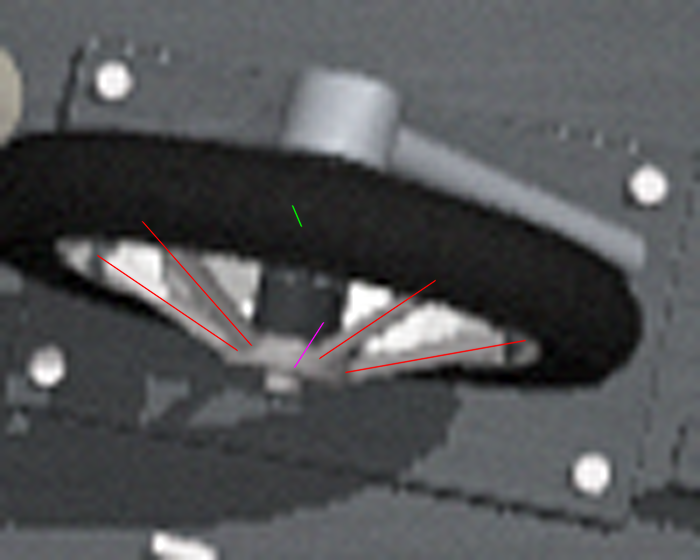

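```bash
python3 -m creep '[[[-1,0.015,0.05,0.01,0,0,-2.5],[-1,0.018,0.055,0.007,0,0,-2.5],[-1,0.018,0.055,0.007,0,0,-2.5],[-1,0.018,0.055,0.007,0,0,-2.5],[-1,0.018,0.055,0.007,0,0,-2.5],[-1,0.018,0.055,0.007,0,0,-2.5],[-1,0.018,0.055,0.007,0,0,-2.5],[-1,0.018,0.055,0.007,0,0,-2.5],[-1,0.018,0.055,0.007,0,0,-2.5],[-1,0.018,0.055,0.007,0,0,-2.5],[-1,0.018,0.055,0.007,0,0,-2.5],[-1,0.01,0.03,0,0,0,-2.5]]]' 10
python3 - <<'E'
from h import *
s=manip.observe();print(s['clock'],s['position'],s['joints'],np.round(s['orientation'],3),s['finger_gap'])
d=np.load("pics/top0.npy");W=pts("top",d)
for u,v in((220,184),(221,184),(220,185),(219,181)):print((W[v,u]-C)@np.stack([X,Y,Z]).T)
print((proj("top",stand([[-52,0,0],[-45,0,0],[-45,0,26]]))-[180,130])*7)
E
```

```text
clock: 1.6
position: [391.8, 36.4, 303.0]
orientation: [[-0.217, -0.976, 0.001], [-0.976, 0.217, -0.001], [0.0, -0.001, -1.0]]
force: [0.2, -1.0, 0.7]
finger_gap: 0.5
1.6 [391.78746653  36.3909237  303.00412231] [  47.31070335  -15.34724785  -47.83536632  105.27721123  -11.31688628
   85.19892375 -101.08780269] [[-0.217 -0.976  0.001]
 [-0.976  0.217 -0.001]
 [ 0.    -0.001 -1.   ]] 0.46032044155084795
[-47.20687557  -0.11093569   5.17619032]
[-46.93337121  -3.22849067   7.65692951]
[-50.12145608  -0.83383752   6.09348813]
[-42.13516753   1.31522632  28.51633718]
[[278.61388854 391.05167442]
 [282.19499057 374.42482198]
 [275.39538277 365.50330463]]
```

```bash
python3 -m creep '[[[-1,0.012,0.008,0,-2.23,-9.75,0],[-1,0.012,0.008,0,-2.23,-9.75,0],[-1,0.012,0.008,0,-2.23,-9.75,0],[-1,0.012,0.008,0,-2.23,-9.75,0],[-1,0.012,0.008,0,-2.23,-9.75,0],[-1,0.012,0.008,0,-2.23,-9.75,0],[-1,0,0,0,0,0,0]]]'
python3 - <<'E'
from h import *
s=manip.observe();print(s['clock'],s['joints'])
p,d=manip.capture("scene");cv2.imwrite("pics/s1.png",p[:,:,::-1])
E
```

```text
clock: 2.48
position: [424.0, 47.1, 302.8]
orientation: [[-0.258, -0.832, 0.492], [-0.965, 0.192, -0.18], [0.055, -0.521, -0.852]]
force: [0.2, 0.4, 0.0]
finger_gap: 0.3
2.475 [ -10.07931384  -28.48512714  -15.64244363  123.87281879   16.58763247
   61.83123746 -134.49900728]
```

View pics/s1.png

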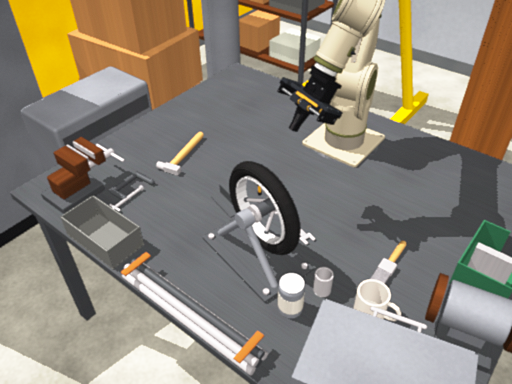

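```bash
python3 -m creep '[[[-1,0.008,0.005,0,-5.17,1.89,8.95],[-1,0.008,0.005,0,-5.17,1.89,8.95],[-1,0.008,0.005,0,-5.17,1.89,8.95],[-1,0.008,0.005,0,-5.17,1.89,8.95],[-1,0.008,0.005,0,-5.17,1.89,8.95],[-1,0.008,0.005,0,-5.17,1.89,8.95],[-1,0.008,0.005,0,-5.17,1.89,8.95],[-1,0.008,0.005,0,-5.17,1.89,8.95],[-1,0,0,0,-5.17,1.89,8.95],[-1,0,0,0,-5.17,1.89,8.95],[-1,0,0,0,-5.17,1.89,8.95],[-1,0,0,0,-5.17,1.89,8.95]]]'
python3 - <<'E'
from h import *
s=manip.observe();print(s['clock'],s['joints'])
E
```

```text
clock: 4.03
position: [489.1, 81.8, 303.9]
orientation: [[0.824, 0.278, 0.493], [0.409, -0.895, -0.178], [0.391, 0.349, -0.852]]
force: [0.2, 0.4, -0.6]
finger_gap: 0.6
4.025 [-31.45996878 -18.01199909  -0.55390799 117.57577478  27.50394732
  62.57019599 -19.22365564]
```

```bash
python3 -m creep '[[[-1,0,0,0,-5.17,1.89,8.95],[-1,0,0,0,-5.17,1.89,8.95],[-1,0,0,0,-5.17,1.89,8.95],[-1,0,0,0,-5.17,1.89,8.95],[-1,0,0,0,-5.17,1.89,8.95],[-1,0,0,0.005,-2.23,-9.75,0],[-1,0,0,0.005,-2.23,-9.75,0],[-1,0,0,0.005,-2.23,-9.75,0],[-1,0,0,0.005,-2.23,-9.75,0],[-1,0,0,0,0,0,0]]]'
python3 - <<'E'
from h import *
s=manip.observe();print(s['clock'],s['joints'])
E
```

```text
clock: 5.28
position: [491.5, 81.8, 332.2]
orientation: [[0.305, 0.394, 0.867], [0.952, -0.141, -0.27], [0.016, 0.908, -0.418]]
force: [1.1, -0.3, 0.1]
finger_gap: 0.8
5.275 [-21.41923847 -26.92635933 -24.82082784 137.1763982   63.3458148
  51.7169092  -10.32028419]
```

```bash
python3 -m creep '[[[-1,0.012,0.01,0,0,0,1.5],[-1,0.012,0.01,0,0,0,1.5],[-1,0.012,0.01,0,0,0,1.5],[-1,0.01,0.01,-0.015,0,0,0],[-1,0,0.01,-0.02,0,0,0],[-1,0,0.01,-0.02,0,0,0],[-1,0,0.01,-0.02,0,0,0],[-1,0,0.01,-0.02,0,0,0],[-1,0,0.005,-0.02,0,0,0],[-1,0,0,-0.02,0,0,0],[-1,0,0,-0.005,0,0,0],[-1,0,0,0,0,0,0]]]'
cat >> h.py <<'E'
def st():
    s=manip.observe();q=(s['position']-C)@np.stack([X,Y,Z]).T;z=s['orientation'][:,2]@np.stack([X,Y,Z]).T
    print(s['clock'],'stand',np.round(q,1),'ang',round(np.degrees(np.arctan2(-q[1],q[2])),1),'r',round(np.hypot(q[1],q[2]),1),'z',np.round(z,2),'xaxis',np.round(s['orientation'][:,0]@np.stack([X,Y,Z]).T,2),'F',np.round(s['force']@np.stack([X,Y,Z]).T,1),np.round(s['joints'],0))
def target(x,y,z):
    s=manip.observe();print('shift',np.round(stand([x,y,z])[0]-s['position'],1))
E
python3 -c "
from h import *
st();target(-60,57,22)
p,d=manip.capture('scene');cv2.imwrite('pics/s2.png',p[:,:,::-1])"
```

```text
clock: 6.78
position: [537.4, 171.6, 191.8]
orientation: [[0.219, 0.405, 0.887], [0.975, -0.108, -0.192], [0.018, 0.908, -0.419]]
force: [0.4, 0.2, 1.4]
finger_gap: 0.1
6.775 stand [-99.   59.1  21.8] ang -69.7 r 63.0 z [ 0.91  0.01 -0.42] xaxis [-0.    1.    0.02] F [0.3 0.3 1.4] [-22.   2. -32. 137.  90.  57. -44.]
shift [ 37.5 -10.7   0.2]
```

View pics/s2.png

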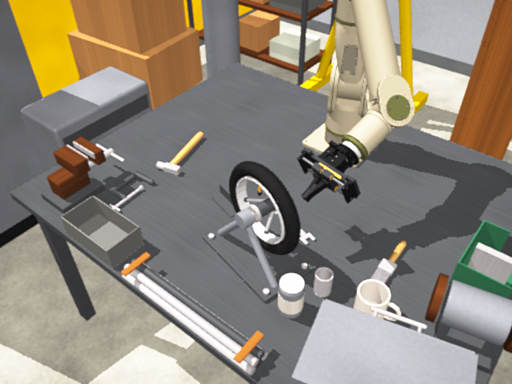

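```bash
python3 -m creep '[[[-1,0.015,-0.004,0,0,0,0],[-1,0.015,-0.004,0,0,0,0],[-1,0.015,-0.004,0,0,0,0],[-1,0.0085,-0.002,0,0,0,0],[-1,0.0085,-0.002,0,0,0,0],[-1,0.0085,-0.002,0,0,0,0],[-1,0.0085,-0.002,0,0,0,0],[-1,0.0085,-0.002,0,0,0,0],[-1,0,0,0,0,0,0]]]'
python3 - <<'E'
from h import *
st()
p,d=manip.capture('scene');save('scene',p,'pics/s3.png',(200,150,320,270),5)
pos=manip.observe()['position'];
# arc in stand coords then world rows
for t in range(-71,75,6):
    q0=ray(np.radians(t),60,-8);q1=ray(np.radians(t+6),60,-8);print(t,np.round((q1-q0),1))
E
```

```text
clock: 7.95
position: [625.1, 148.8, 192.0]
orientation: [[0.221, 0.404, 0.888], [0.975, -0.109, -0.193], [0.019, 0.908, -0.418]]
force: [0.2, 0.4, 0.4]
finger_gap: 0.4
7.95 stand [-8.3 56.5 22. ] ang -68.7 r 60.6 z [ 0.91  0.01 -0.42] xaxis [-0.    1.    0.02] F [0.1 0.5 0.4] [-16.   8. -26. 130. 101.  51. -44.]
-71 [-0.5 -2.3  5.8]
-65 [-0.7 -2.9  5.5]
-59 [-0.8 -3.4  5.2]
-53 [-0.9 -3.9  4.8]
-47 [-1.  -4.4  4.4]
-41 [-1.1 -4.8  3.9]
-35 [-1.2 -5.2  3.3]
-29 [-1.3 -5.5  2.8]
-23 [-1.3 -5.8  2.1]
-17 [-1.4 -5.9  1.5]
-11 [-1.4 -6.1  0.9]
-5 [-1.4 -6.1  0.2]
1 [-1.4 -6.1 -0.4]
7 [-1.4 -6.  -1.1]
13 [-1.3 -5.9 -1.7]
19 [-1.3 -5.7 -2.4]
25 [-1.2 -5.4 -2.9]
31 [-1.2 -5.1 -3.5]
37 [-1.1 -4.7 -4. ]
43 [-1.  -4.3 -4.5]
49 [-0.9 -3.8 -4.9]
55 [-0.7 -3.2 -5.3]
61 [-0.6 -2.7 -5.6]
67 [-0.5 -2.1 -5.9]
73 [-0.3 -1.5 -6.1]
```

View pics/s3.png

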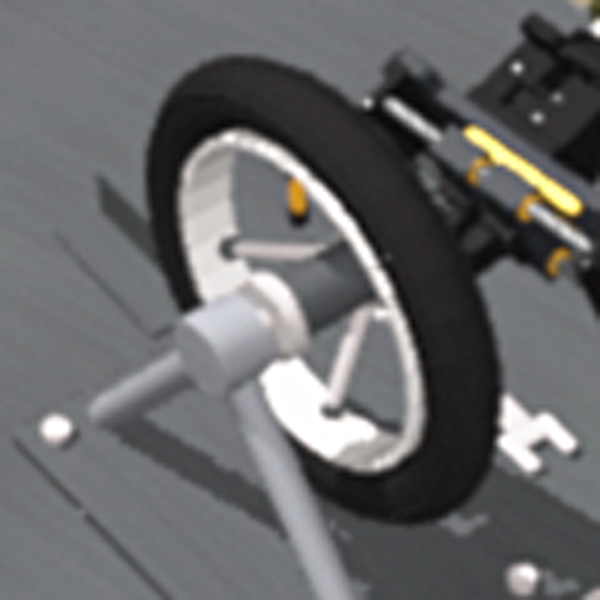

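```bash
python3 -m creep '[[[-1,-0.0007,-0.0028,0.0055,0,0,0],[-1,-0.0008,-0.0034,0.0052,0,0,0],[-1,-0.0009,-0.0039,0.0048,0,0,0],[-1,-0.001,-0.0044,0.0044,0,0,0],[-1,-0.0011,-0.0048,0.0039,0,0,0],[-1,-0.0012,-0.0052,0.0033,0,0,0],[-1,-0.0013,-0.0055,0.0028,0,0,0],[-1,-0.0013,-0.0058,0.0021,0,0,0]]]'
python3 - <<'E'
from h import *
st()
p,d=manip.capture('scene');save('scene',p,'pics/s4.png',(200,150,320,270),5)
E
```

```text
clock: 9.0
position: [616.4, 113.1, 224.4]
orientation: [[0.22, 0.404, 0.888], [0.975, -0.109, -0.192], [0.019, 0.908, -0.418]]
force: [1.8, 1.9, -2.6]
finger_gap: 0.6
9.0 stand [-8.9 19.7 54.4] ang -19.9 r 57.9 z [ 0.91  0.01 -0.42] xaxis [-0.    1.    0.02] F [ 1.4  2.2 -2.6] [-14.   0. -24. 133.  98.  45. -39.]
```

View pics/s4.png

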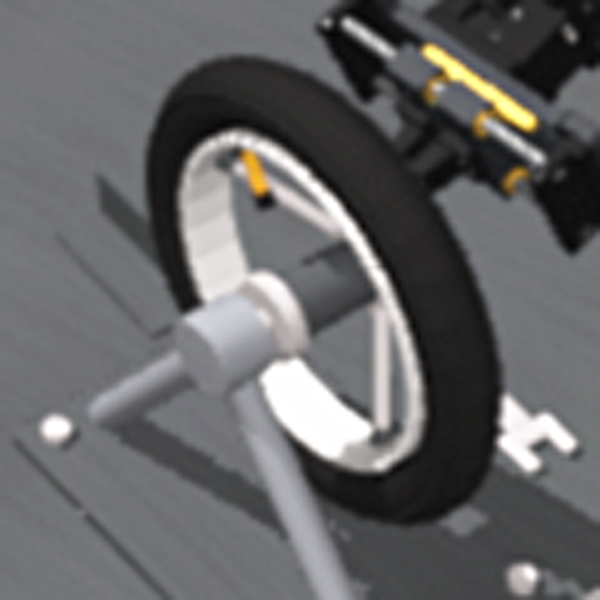

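```bash
python3 -m creep '[[[-1,-0.0014,-0.0059,0.0019,0,0,0],[-1,-0.0014,-0.0061,0.0011,0,0,0],[-1,-0.0014,-0.0061,0.0005,0,0,0],[-1,-0.0014,-0.0061,0,0,0,0],[-1,-0.0014,-0.006,-0.0008,0,0,0],[-1,-0.0013,-0.0059,-0.0014,0,0,0],[-1,-0.0013,-0.0057,-0.0021,0,0,0],[-1,-0.0012,-0.0054,-0.0027,0,0,0],[-1,-0.0012,-0.0051,-0.0033,0,0,0],[-1,-0.0011,-0.0047,-0.0038,0,0,0],[-1,-0.001,-0.0043,-0.0043,0,0,0],[-1,0,0,0,0,0,0]]]'
cat > ang.py <<'E'
from h import *
import sys
st()
p,d=manip.capture('scene');q=p.astype(int);W=pts('scene',d)
m=(q[...,0]-q[...,2]>60);w=(W-C)@np.stack([X,Y,Z]).T
r=np.hypot(w[...,1],w[...,2]);m&=(abs(w[...,0]-10)<12)&(r>50)&(r<98)
print(m.sum())
if m.sum():
    e=np.median(w[m],0);tv=np.arctan2(-e[1],e[2]);t=tv-np.pi;print('wheel',np.degrees(t),e,np.hypot(e[1],e[2]))
else: t=np.radians(float(sys.argv[2]))
overlay('scene',p,t,(200,150,320,270),5,f'pics/{sys.argv[1]}.png')
p,_=manip.capture('top');overlay('top',p,t,(180,130,280,210),6,f'pics/{sys.argv[1]}t.png')
E
python3 ang.py s5 -72
```

```text
clock: 10.55
position: [602.3, 50.6, 209.0]
orientation: [[0.222, 0.404, 0.887], [0.975, -0.109, -0.195], [0.018, 0.908, -0.418]]
force: [0.1, 2.5, -0.4]
finger_gap: 1.0
10.55 stand [ -8.7 -44.4  39. ] ang 48.7 r 59.1 z [ 0.91  0.01 -0.42] xaxis [-0.    1.    0.02] F [-0.5  2.4 -0.4] [ -2.  -3. -27. 138. 107.  39. -44.]
23
wheel -82.95683573266069 [ 10.6914987  -79.37811914  -9.80711487] 79.9816560249968
```

View pics/s5.png

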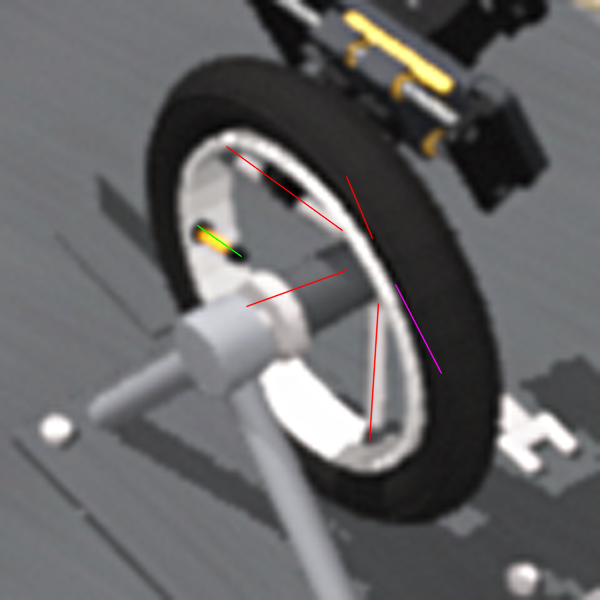

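```bash
python3 -m creep '[[[-1,0.0005,0.003,0.003,0,0,0],[-1,-0.003,0.001,0.001,0.7,2.9,0],[-1,-0.006,0.0014,0,0.7,2.9,0],[-1,-0.01,0.0023,0,0,0,0],[-1,-0.012,0.0028,0,0,0,0],[-1,-0.012,0.0028,0,0,0,0],[-1,-0.012,0.0028,0,0,0,0],[-1,0,0,0,0,0,0]]]'
python3 - <<'E'
from h import *
st();target(-65,52,35);target(-65,52,-29)
print(stand([[-65,52,-29]])-stand([[-8,52,-29]]))
E
```

```text
clock: 11.65
position: [557.0, 64.8, 219.6]
orientation: [[0.225, 0.487, 0.844], [0.974, -0.138, -0.18], [0.029, 0.863, -0.505]]
force: [0.3, -0.7, 0.3]
finger_gap: 0.4
11.65 stand [-56.  -40.6  49.6] ang 39.3 r 64.1 z [ 0.86  0.01 -0.51] xaxis [0.   1.   0.03] F [ 0.4 -0.6  0.3] [ 21. -15. -50. 138.  82.  27. -26.]
shift [ 11.9  92.3 -14.6]
shift [ 11.9  92.3 -78.6]
[[-55.56138807  12.72525661   0.        ]]
```

```bash
python3 -m creep '[[[-1,0,0.0155,0,0,0,0],[-1,0.001,0.0155,0,0,0,0],[-1,0.002,0.0155,0,0,0,0],[-1,0.002,0.0155,0,0,0,0],[-1,0.002,0.0155,0,0,0,0],[-1,0.002,0.0155,0,0,0,0],[-1,0,0,-0.0155,0,0,0],[-1,0,0,-0.0155,0,0,0],[-1,0,0,-0.0155,0,0,0],[-1,0,0,-0.0155,0,0,0],[-1,0,0,-0.0155,0,0,0],[-1,0,0,0,0,0,0]]]'
python3 ang.py s6 -83;python3 - <<'E'
from h import *
target(-8,52,-29)
E
```

```text
clock: 13.15
position: [565.4, 160.3, 139.8]
orientation: [[0.22, 0.491, 0.843], [0.975, -0.136, -0.175], [0.029, 0.86, -0.509]]
force: [0.4, -0.5, -0.7]
finger_gap: 0.5
13.15 stand [-69.1  54.4 -30.2] ang -119.1 r 62.2 z [ 0.86  0.02 -0.51] xaxis [-0.    1.    0.03] F [ 0.5 -0.4 -0.7] [ 12.  14. -60. 134.  98.  57. -44.]
23
wheel -82.95425717626946 [ 10.57201339 -78.54194851  -9.70739523] 79.13956784530598
shift [ 58.3 -16.3  -0.8]
```

View pics/s6.png

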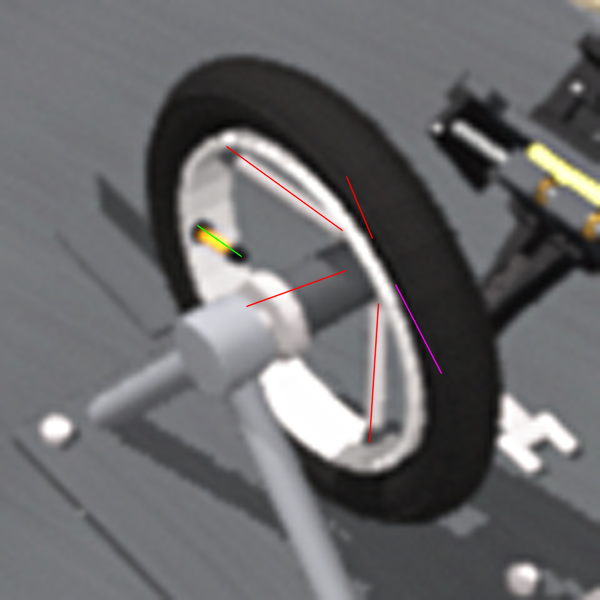

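View pics/s6t.png

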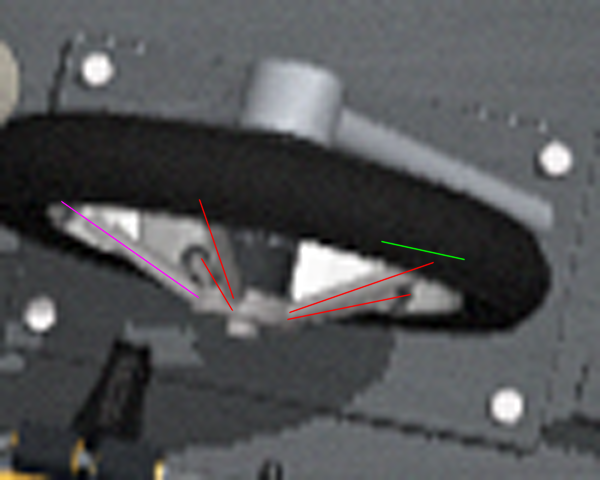

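```bash
python3 -m creep '[[[-1,0.009,-0.0026,0,0,0,0],[-1,0.009,-0.0026,0,0,0,0],[-1,0.0085,-0.0023,0,0,0,0],[-1,0.0085,-0.0023,0,0,0,0],[-1,0.008,-0.0022,0,0,0,0],[-1,0.008,-0.0022,0,0,0,0],[-1,0.007,-0.002,0,0,0,0],[-1,0,0,0,0,0,0]]]'
python3 - <<'E'
from h import *
st()
for t in range(-119,0,6):
    q0=ray(np.radians(t),60,-8);q1=ray(np.radians(t+6),60,-8);print(t,np.round((q1-q0),1))
E
```

```text
clock: 14.25
position: [624.8, 143.5, 142.0]
orientation: [[0.222, 0.488, 0.844], [0.975, -0.139, -0.176], [0.032, 0.862, -0.507]]
force: [-0.4, -0.1, -0.8]
finger_gap: 0.4
14.25 stand [ -7.4  51.2 -28. ] ang -118.6 r 58.3 z [ 0.86  0.02 -0.51] xaxis [-0.    1.    0.03] F [-0.4 -0.2 -0.8] [ 15.  18. -56. 129. 104.  54. -41.]
-119 [0.6 2.7 5.6]
-113 [0.5 2.1 5.9]
-107 [0.3 1.5 6.1]
-101 [0.2 0.9 6.2]
-95 [0.  0.2 6.3]
-89 [-0.1 -0.4  6.3]
-83 [-0.2 -1.1  6.2]
-77 [-0.4 -1.7  6. ]
-71 [-0.5 -2.3  5.8]
-65 [-0.7 -2.9  5.5]
-59 [-0.8 -3.4  5.2]
-53 [-0.9 -3.9  4.8]
-47 [-1.  -4.4  4.4]
-41 [-1.1 -4.8  3.9]
-35 [-1.2 -5.2  3.3]
-29 [-1.3 -5.5  2.8]
-23 [-1.3 -5.8  2.1]
-17 [-1.4 -5.9  1.5]
-11 [-1.4 -6.1  0.9]
-5 [-1.4 -6.1  0.2]
```

```bash
python3 -m creep '[[[-1,0.0005,0.0027,0.0056,0,0,0],[-1,0.0004,0.0021,0.0059,0,0,0],[-1,0.0003,0.0015,0.0061,0,0,0],[-1,0.0002,0.0009,0.0062,0,0,0],[-1,0,0.0002,0.0063,0,0,0],[-1,-0.0001,-0.0004,0.0063,0,0,0],[-1,-0.0002,-0.0011,0.0062,0,0,0],[-1,-0.0004,-0.0017,0.006,0,0,0],[-1,-0.0005,-0.0023,0.0058,0,0,0],[-1,-0.0007,-0.0029,0.0055,0,0,0],[-1,-0.0008,-0.0034,0.0052,0,0,0],[-1,-0.0009,-0.0039,0.0048,0,0,0]]]'
python3 ang.py s7 -40
```

```text
clock: 15.75
position: [622.3, 135.3, 212.5]
orientation: [[0.221, 0.488, 0.844], [0.975, -0.139, -0.175], [0.031, 0.862, -0.506]]
force: [-0.6, 2.2, -2.9]
finger_gap: 0.8
15.75 stand [-8.1 42.7 42.5] ang -45.1 r 60.2 z [ 0.86  0.02 -0.51] xaxis [-0.    1.    0.03] F [-1.1  2.  -2.9] [ 20.   5. -58. 127.  90.  44. -29.]
0
```

View pics/s7.png

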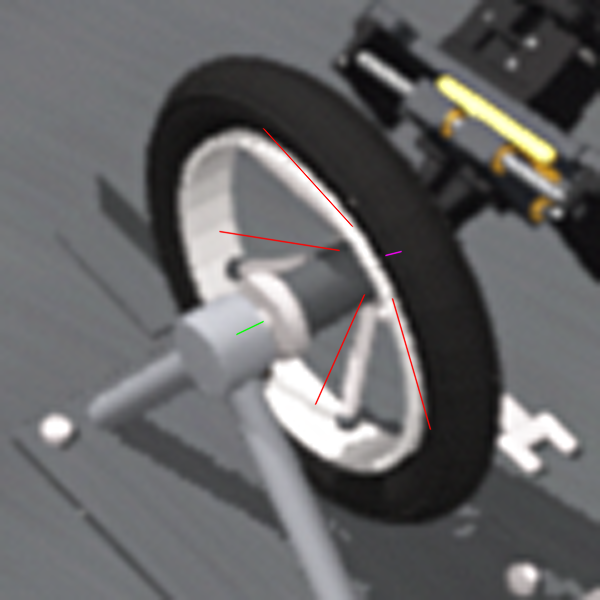

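```bash
python3 -m creep '[[[-1,-0.001,-0.0044,0.0044,0,0,0],[-1,-0.0011,-0.0048,0.0039,0,0,0],[-1,-0.0012,-0.0052,0.0033,0,0,0],[-1,0,0,0,0,0,0]]]'
python3 ang.py s8 -9
```

```text
clock: 16.35
position: [619.2, 119.8, 224.5]
orientation: [[0.223, 0.487, 0.845], [0.974, -0.139, -0.178], [0.031, 0.862, -0.505]]
force: [-1.3, -0.7, -0.6]
finger_gap: 0.4
16.35 stand [-7.6 26.9 54.5] ang -26.3 r 60.8 z [ 0.86  0.02 -0.51] xaxis [0.   1.   0.03] F [-1.1 -1.  -0.6] [ 22.   1. -58. 128.  88.  40. -27.]
13
wheel -7.352693536734493 [ 11.31856815 -10.45179522 -80.99791348] 81.66946805168763
```

View pics/s8.png

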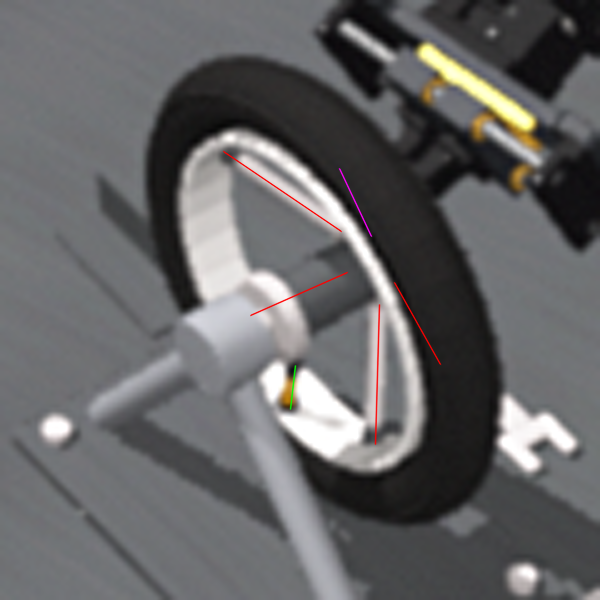

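View pics/s8t.png

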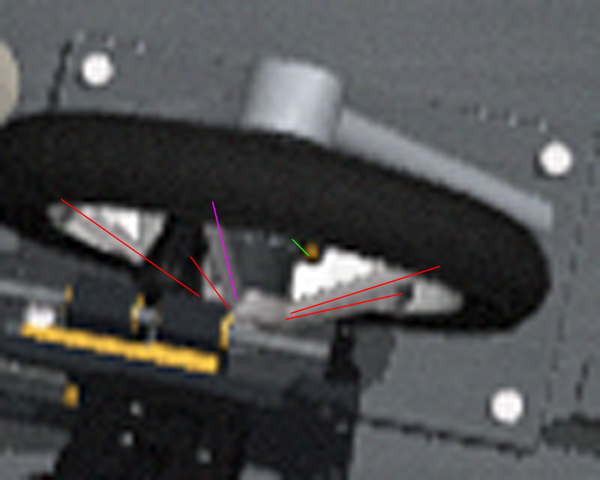

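```bash
python3 -m creep '[[[-1,-0.0009,-0.0036,0.0017,0,0,0],[-1,-0.0009,-0.0036,0.0015,0,0,0],[-1,0,0,0,0,0,0],[-1,0,0,0,0,0,0]]]'
python3 ang.py s9 0
```

```text
clock: 16.95
position: [617.2, 113.5, 226.9]
orientation: [[0.222, 0.488, 0.844], [0.975, -0.139, -0.176], [0.031, 0.862, -0.506]]
force: [0.5, 0.5, 0.0]
finger_gap: 0.3
16.95 stand [-8.2 20.3 56.9] ang -19.6 r 60.4 z [ 0.86  0.02 -0.51] xaxis [-0.    1.    0.03] F [0.3 0.6 0. ] [ 23.  -1. -57. 129.  87.  38. -26.]
16
wheel -2.492027004445319 [ 10.42040165  -3.53880734 -81.31166047] 81.38863117941767
```

View pics/s9.png

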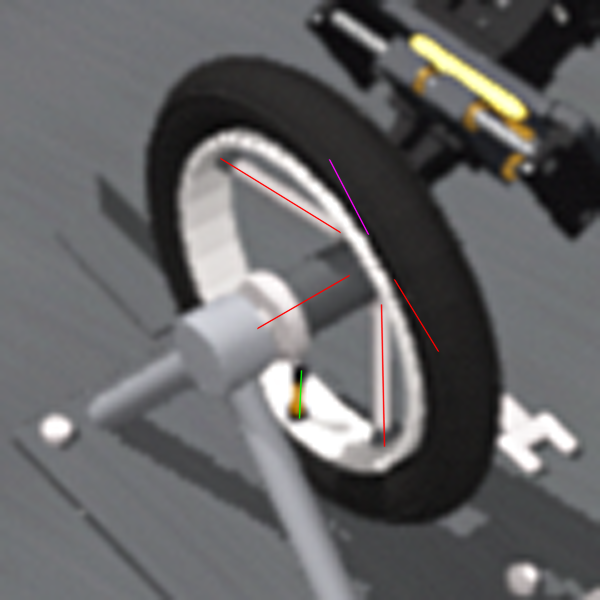

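View pics/s9t.png

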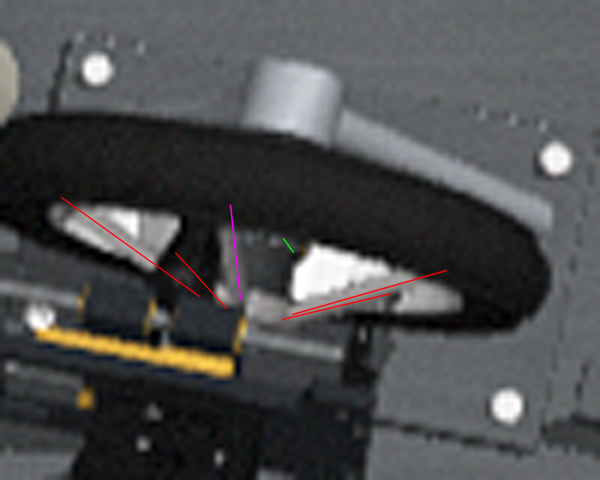

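```bash
python3 -m creep '[[[-1,-0.0009,-0.0036,0.001,0,0,0],[-1,0,0,0,0,0,0],[-1,0,0,0,0,0,0]]]'
python3 ang.py s10 0
```

```text
clock: 17.42
position: [616.2, 110.1, 227.8]
orientation: [[0.222, 0.488, 0.844], [0.975, -0.139, -0.176], [0.031, 0.862, -0.507]]
force: [-1.0, 0.6, -0.6]
finger_gap: 0.6
17.425 stand [-8.4 16.8 57.8] ang -16.2 r 60.2 z [ 0.86  0.02 -0.51] xaxis [-0.    1.    0.03] F [-1.1  0.4 -0.6] [ 23.  -2. -57. 129.  87.  37. -26.]
15
wheel -359.2786455856796 [ 11.08148709   1.0465792  -83.12336036] 83.12994866909409
```

View pics/s10.png

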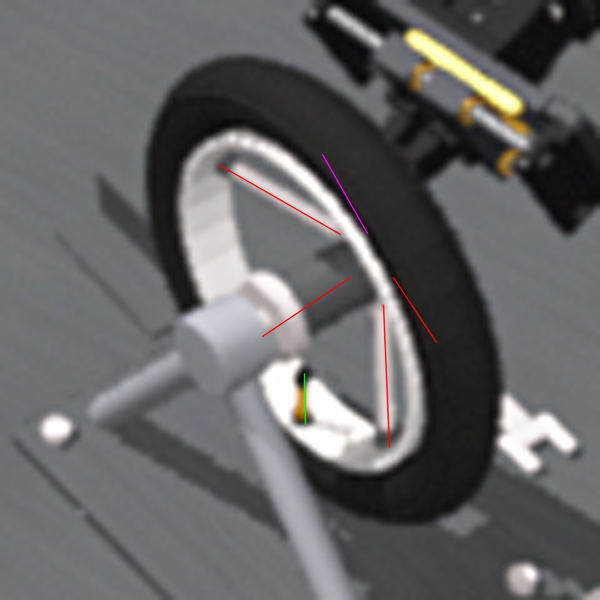

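```bash
python3 -m creep '[[[-1,0.0012,0.005,0,0,0,0],[-1,-0.006,0.0014,0,0,0,0],[-1,-0.01,0.0023,0,0,0,0],[-1,-0.01,0.0023,0,0,0,0],[-1,-0.01,0.0023,0,0,0,0],[-1,-0.01,0.0043,0,0,0,0],[-1,-0.01,0.0063,0,0,0,0],[-1,-0.01,0.0083,0,0,0,0],[-1,-0.008,0.0083,0,0,0,0],[-1,0,0.0083,0,0,0,0],[-1,0,0,0,0,0,0]]]'
python3 ang.py s11 0
```

```text
clock: 18.9
position: [543.6, 160.1, 227.8]
orientation: [[0.22, 0.489, 0.844], [0.975, -0.139, -0.174], [0.032, 0.861, -0.507]]
force: [-0.7, 0.3, -0.4]
finger_gap: 0.0
18.9 stand [-90.3  49.3  57.8] ang -40.5 r 76.0 z [ 0.86  0.02 -0.51] xaxis [-0.    1.    0.03] F [-0.8  0.1 -0.4] [ 18. -10. -63. 133.  74.  41. -25.]
15
wheel -359.6350463814427 [ 10.93870932   0.52403793 -82.27005799] 82.27172695997744
```

View pics/s11.png

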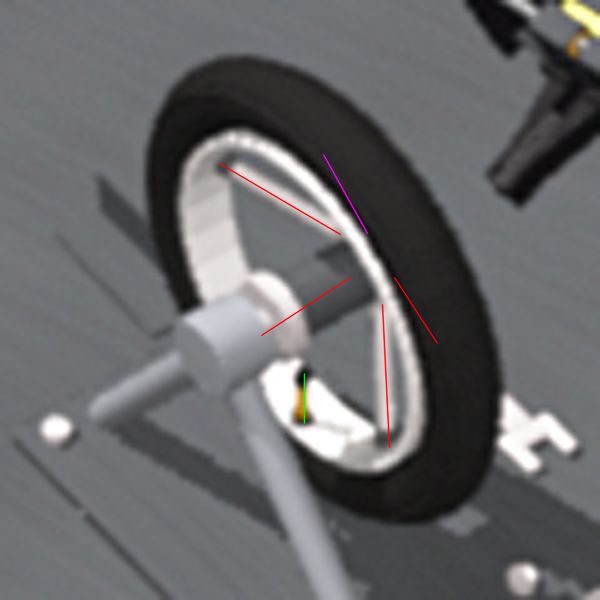

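View pics/s11t.png

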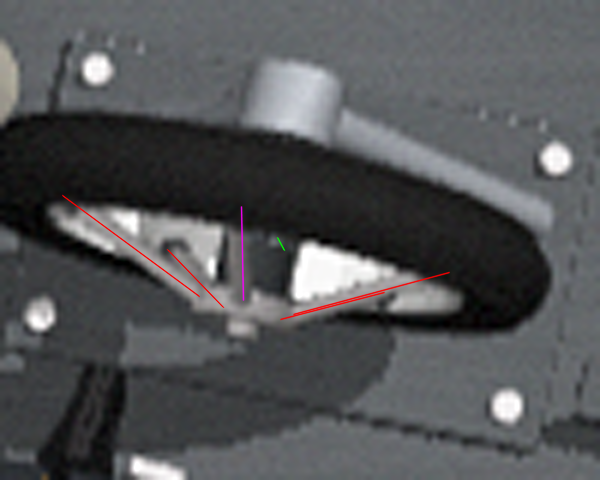

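Run:
```python
from h import *
for n in('top','scene'):
    p,d=manip.capture(n);W=pts(n,d);w=((W-C)@np.stack([X,Y,Z]).T)[d>0]
    r=np.hypot(w[:,1],w[:,2]);ex=-37+(r-24)/73*31
    a=np.degrees(np.arctan2(-w[:,1],w[:,2]))
    m=(r>35)&(r<88)&(abs(w[:,0]-ex)<9)
    for k in(0,72,144,-72,-144):
        s=m&(abs((a-k+180)%360-180)<14);print(n,k,s.sum(),np.round(np.median(((a[s]-k+180)%360-180)),1) if s.any() else '')
```

```text
top 0 40 -0.5
top 72 62 -4.6
top 144 5 -6.7
top -72 70 2.1
top -144 22 2.2
scene 0 0 
scene 72 73 -4.8
scene 144 0 
scene -72 0 
scene -144 81 2.3
```

```bash
python3 -c "
from bench import manip
print(manip.close_job())"
```

```text
the job is handed in; nothing more can be done
None
```

The wheel is at rest with its valve at the bottom, stem pointing up to within about 1° by my measurements (8° is allowed). I handed the job in at about 19 s on the robot's clock, out of 58 s.

- **What I did:** The valve started almost straight up at the top. I turned the wheel clockwise by pushing two spokes in turn with the closed fingertips. The first push moved it about 96°. The second moved it about 76°, with two small nudges to finish. I then backed the fingers about 90 mm clear.
- **Forces:** I read at most about 4 N on the tool, though only at the end of each move, not during it. I gripped nothing and saw no sign of touching the tyre or the valve.
- **Final angle:** The valve's position in the scene camera gave +0.4°. The vertical spoke seen by the top camera gave −0.5°, and the average of the left and right spokes gave about −1.3°.
- **Where the checks disagreed:** Single spokes to the left and right read between +2° and −7°. They erred in opposite directions, so I put this down to the cameras seeing only one side of each rod. In the overlays, the predicted lines also sat about 1 pixel off the picture.
- **At rest:** The valve angle changed by only 0.4° between the last push and the view after I withdrew, which is within measurement noise.
- **Not checked:** I did not measure the loose items again. My moves stayed clear of them.

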